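# Eject a microscope objective from its storage block

### The job

Two microscope objectives are stored sunk in black blocks. Press the ejector lever of the block that holds the wider objective fully down so that the objective rises out of its pocket, then take hold of it, lift it out and set it gently down, upright and wholly on the round rubber-topped stand, and let go.

Things in the scene. Friction and masses are not known exactly. Their poses are not given: they have to be found in the camera images.
- objective: The wider stored objective: aluminium cylinder 38 mm across, 52 mm tall, 0.2 kg. Origin: centre of its underside; z: its axis, up. Starts sunk in the middle of a fixed black block (84 x 84, 76 mm high), top 2 mm below the block's. Lever fully down: 32 mm higher, 30 mm of bare side grippable from above, any yaw. A twin block with lever holds a 26 mm wide one; a 25 mm one stands loose.
- lever_pad (a point): Centre of the upper face of the pad (34 x 34, 6 mm thick, ribbed aluminium) at the end of the lever that sticks out of this block, 113 mm from the objective's axis. At first tipped up 0.25 rad, 80 mm above the table; fully pressed it is 34 mm lower, tipped the other way, under 4 mm sideways. Free space below. The hinge is 68 mm away, towards the block (the point's +x, level at the start).
- lever (a joint): Angle of that ejector lever in rad: 0 as found (up), 0.5 fully down on its stop. The objective rises 64 mm per rad. Pressing straight down on the pad takes about 6 to 9 N all the way; the hinge is stiff, so the lever stays where it is left and keeps the objective raised.
- stand_top (a point): Centre of the flat top of the fixed round stand: a low steel disc with a black rubber top 90 mm across, 20 mm above the table. z is up.
Not all that is in view belongs to the job. What is shaped like the objective but blue is not meant.

How it is judged:
By the outcome, as a careful person would: the job done as asked, in the order asked, and still so for the second after the job is handed in, with the robot touching nothing.
It also fails if it takes over 43 s, if anything falls off the work surface, if the arm or the gripper's body presses on something with over 40 N, if the wrist force passes 120 N, or if a joint passes its speed limit or range.

### The arm

A 6-joint arm with a two-finger parallel gripper is mounted at the origin on the work surface. World frame = base frame: x ahead of the robot, y to its left, z up, the work surface at z = 0. Lengths are in mm, angles in rad, forces in N, time in s.
With the tool pointing down it reaches from about 275 to 850 mm from the base axis. Payload 5.2 kg.
Tool frame: the origin (TCP) lies between the finger pads; the fingertips stand 11 mm ahead of it and the grasp point (between the pads) lies 8 mm behind it (finger_overhang is the distance from the TCP to the fingertips, in mm); z points along the fingers, y is the direction in which the jaws open and shut (so a half turn about z gives the same grasp; the last joint's range is limited). The gripper opens to 85 mm and grips with 20 to 120 N. Pads are 22 mm wide; open, the fingers measure 114 mm over their backs; the gripper's body (76 mm by 85 mm) begins 54 mm behind the grasp point. The pads swing forward as they close: fully open they stand 13 mm farther back than shut.
Start: joints at [-1.303, 0.259, 1.535, -0, 1.348, -0.203], TCP at [249.5, -490.158, 242.31] pointing down, gripper open.
Joint ranges: [-3.14, 3.14], [-0.91, 2.08], [0.19, 2.58], [-1.22, 4.36], [0.22, 2.71], [-3.12, 3.12]. Speed limits (rad/s): [2.57, 2.57, 3.14, 3.14, 3.14, 3.14].

### API

Orientations are given as a rotation vector (axis times angle).
In Python, from station import state, read_camera, camera_params, finish_job, look_for, silhouettes, tip_of, finger_overhang gives the robot as it stands. The module is installed in compiled form; this text tells all that it offers.
- The arm moves only by the tool servo_tool, never from a script. Its arguments are lists of equal length, an entry for each row: "dr": the turn, a rotation vector about the tool's x, y, z in degrees, a list of three; "xyz": the shift along the tool's x, y, z in m, a list of three; "fingers": the opening in per cent of the stroke, from 0 (shut) to 100 (fully open). A call has 1 to 20 rows; each row shifts and turns the commanded pose from where the row before left it, along the tool's axes as they then stand; what a row does not reach is not made up. A row lasts 1/8 s, in which the tool goes at most 62.5 mm and 10.7 degrees, less where a joint would pass 70% of its speed; a pose out of reach is approached as far as the arm can. A call with a gripper value outside its range is refused whole. The fingers move at their own pace and stop on an object; "newtons" is the grip in N (left out, the last holds). Time passes only in rows, so rows that do not move let the fingers close. It gives the time, the measured TCP pose, the force and the opening at its end, in the units of the state.
- state(): the state, without advancing time (a new reading comes with each control period).
- read_camera(name): name is "side" or "top" or "wrist"; returns the picture (384x512x3 uint8, blue, green, red); there is no depth.
- camera_params(name): a dict with "fx", "fy", "cx", "cy" (pixels), "cam_to_world" (4x4, takes a point from camera to world coordinates); the wrist camera has in their place "mount" (4x4, takes a point from camera to tool coordinates, whose origin is the TCP and whose axes are the flange's). Camera axes: x right, y down, z forward; pixel columns grow to the right and rows downward; lengths in mm; the calibration is good to about 2 mm. A picture is of the moment at which its call begins: read the wrist's pose just before it. camera_params takes no time and is no camera call.
- finish_job(): hands the job in, once; it reports no verdict.
Trained networks look in the newest picture that a camera, given by its name, has taken for a name from the list of things; names that differ only in an ending like _2 or _b are one class to them, and where a whole thing is asked for, a point or a joint stands for the part that bears it (a point fixed in the world has none). Each returns a list of dicts, best first, with "score" (0 to 1); they miss things now and then, are a little off and sometimes report something else, mostly with a low value. They report only what shows in the picture. A call takes as long as a camera call. They do not tell look-alikes from the thing itself.
- look_for(label, camera): "location" ([x, y, z] in mm, in world coordinates, good to about 4 mm: the middle of the surface that is visible of it).
- silhouettes(label, camera): "mask" (384x512 bool, what is visible of it).
- tip_of(label, camera): "location" ([x, y, z] in mm, in world coordinates, good to about 4 mm: a listed point, or the origin of a listed thing).
The state is a dict: "clock": time; "qpos": joint angles; "qd": joint speeds; "tau": joint torques, N m; "position": TCP position; "orientation": TCP orientation; "wrist_force": force on the tool from outside, world axes, zero at the start; "moment": the same for the moment, N m; "opening": opening from 0.0 (shut) to 1.0 (fully open).
Only numpy, scipy, OpenCV 4.12 (cv2) and the standard library are available. Lean on these libraries where they do the work, as an engineer would, in place of code of your own. Each camera call takes 0.05 s, during which the arm holds its last target. There are 200 camera calls.

## Working session

There is one attempt and no reset: what is moved stays moved. The work goes in short steps, Python scripts to look and compute and a tool call to move; the robot and the scene stay as the last step left them, time stands still between calls to the robot, and variables do not carry over. Pictures are saved under pics/ and viewed, about 8 in all and at most 12, crops included, and the job is handed in when it is done.

Besides the shell and the picture viewer there is one more tool, called after "Call:" by a JSON object that holds its "api" and its "payload", one argument or row to a line. servo_tool: Moves the arm, as the interface text tells. Its arguments: {"type":"object","properties":{"dr":{"type":"array","items":{"type":"array","items":{"type":"number"}}},"xyz":{"type":"array","items":{"type":"array","items":{"type":"number"}}},"fingers":{"type":"array","items":{"type":"number"}},"newtons":{"type":"number"}},"required":["dr","xyz","fingers"]}

```bash
mkdir -p pics; cat > h.py <<'E'
import numpy as np, cv2
from station import *
from scipy.spatial.transform import Rotation as R
E
python3 - <<'E'
from h import *
s=state();print(s)
a=read_camera("top");b=read_camera("side")
cv2.imwrite("pics/a.png",a);cv2.imwrite("pics/b.png",b)
for c in("top","side"):
  p=camera_params(c);print(c,p["fx"],np.round(p["cam_to_world"],3).tolist())
  for l in("objective","lever_pad","stand_top"):
    for f in(look_for,tip_of):
      try:print(c,l,f.__name__,[(round(d["score"],2),np.round(d["location"]).tolist()) for d in f(l,c)])
      except Exception as e:print(l,f.__name__,e)
E
```

```text
{'clock': 0.0, 'qpos': array([-1.30279466e+00,  2.59337215e-01,  1.53608742e+00,  1.94305543e-05,
        1.34800354e+00, -2.02808737e-01]), 'qd': array([ 0.00021919,  0.00034017,  0.00016134, -0.00100474, -0.00029763,
        0.00152688]), 'tau': array([ 8.00384441e-04, -4.46025074e+01, -2.90573537e+01,  4.56301109e-05,
        1.18278677e-02,  5.88927222e-06]), 'position': array([ 249.36962691, -489.64761696,  241.47605299]), 'orientation': array([-3.05316428e+00, -7.32301138e-01,  6.41839138e-05]), 'wrist_force': array([ 0.77616973, -0.11706171,  0.33812165]), 'moment': array([ 0.03546177, -0.04331652,  0.00915766]), 'opening': 0.9991000689013755}
top 403.5516739262609 [[0.007, -0.989, 0.148, 401.789], [-1.0, -0.011, -0.026, -26.815], [0.027, -0.148, -0.989, 942.939], [0.0, 0.0, 0.0, 1.0]]
top objective call [(0.62, [566.0, -248.0, 78.0]), (0.54, [669.0, -262.0, 51.0])]
top objective call [(0.76, [674.0, -270.0, -1.0]), (0.6, [566.0, -250.0, 25.0])]
top lever_pad call [(0.9, [470.0, -260.0, 77.0])]
top lever_pad call [(0.58, [458.0, -263.0, 79.0])]
top stand_top call [(0.81, [560.0, 2.0, 21.0])]
top stand_top call [(0.9, [559.0, -1.0, 24.0])]
side 477.4466522889935 [[-0.773, -0.371, 0.515, 5.943], [-0.634, 0.453, -0.626, 615.386], [-0.001, -0.811, -0.585, 703.98], [0.0, 0.0, 0.0, 1.0]]
side objective call [(0.86, [667.0, -260.0, 38.0]), (0.45, [567.0, -246.0, 68.0])]
side objective call [(0.65, [672.0, -273.0, -4.0])]
side lever_pad call [(0.52, [467.0, -256.0, 80.0])]
side lever_pad call [(0.62, [455.0, -260.0, 81.0])]
side stand_top call []
side stand_top call [(0.92, [561.0, -4.0, 17.0])]
```

View pics/a.png

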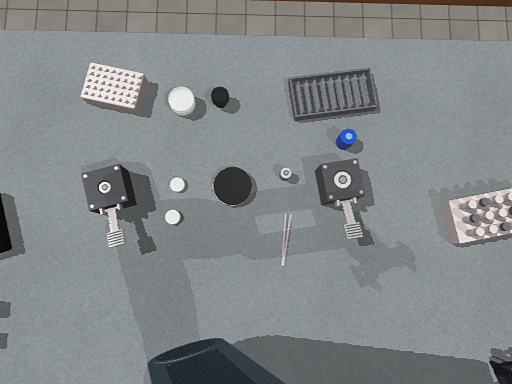

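View pics/b.png

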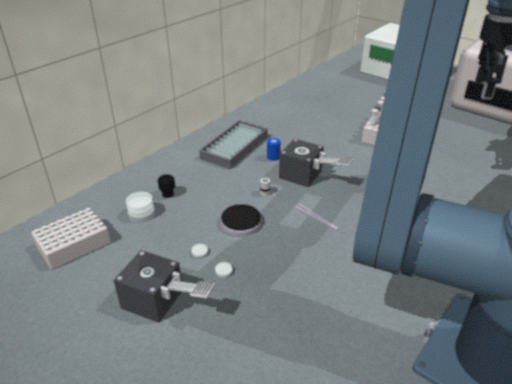

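The top view shows two blocks, at px (105,187) and (342,180), each with its lever towards the robot. The stand is at (233,186) and the blue decoy at (348,138). I'll compare the two objectives' widths.

```bash
python3 - <<'E'
from h import *
a=cv2.imread("pics/a.png")
f=lambda x,y:cv2.resize(a[y:y+90,x:x+65],None,fx=6,fy=6,interpolation=cv2.INTER_CUBIC)
cv2.imwrite("pics/c.png",np.hstack([f(75,160),f(312,152)]))
E
```

```text
(no output)
```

View pics/c.png

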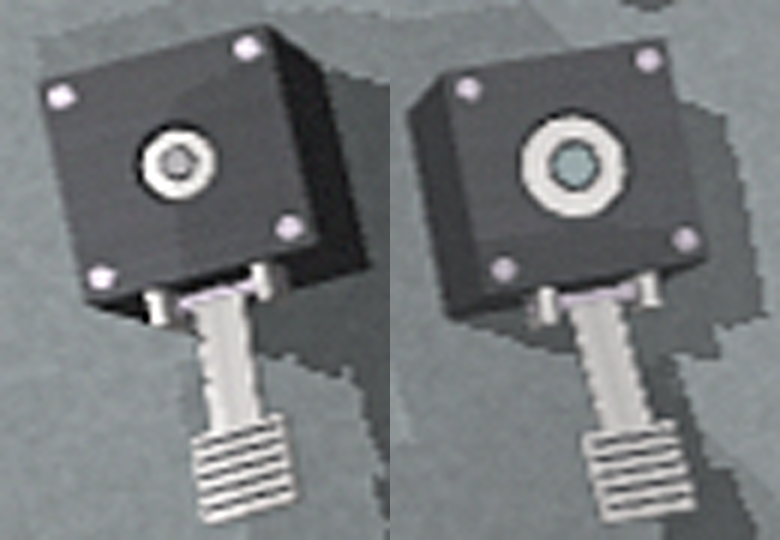

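The right block (px 343,180) clearly holds the wider objective: its ring is about 105 px across in the crop, against 75 px on the left. Next I'll locate the objective, pad and stand from pixels.

```bash
cat >> h.py <<'E'
def ray(c,u,v,z,T=None):
    p=camera_params(c);T=p["cam_to_world"] if T is None else T
    d=T[:3,:3]@[(u-p["cx"])/p["fx"],(v-p["cy"])/p["fy"],1];o=T[:3,3]
    return o+d*(z-o[2])/d[2]
E
python3 - <<'E'
from h import *
o=ray("top",342.8,179.5,74);p=ray("top",353.7,231.2,80);st=ray("top",233,186.5,20)
print(o,p,st,np.linalg.norm((o-p)[:2]),np.degrees(np.arctan2(*(o-p)[1::-1])))
s=state();r=R.from_rotvec(s["orientation"]);print(r.as_matrix().round(3),finger_overhang if not callable(finger_overhang) else finger_overhang())
for l in("wrist",):print(camera_params(l))
E
```

```text
[ 567.75393701 -247.65518055   74.        ] [ 453.91097235 -266.80677551   80.        ] [558.33613896  -4.8721116   20.        ] 115.44264460022042 9.549350274116762
[[ 0.891  0.454  0.   ]
 [ 0.454 -0.891  0.   ]
 [ 0.    -0.    -1.   ]] 11.0
{'fx': 278.70907267228, 'fy': 278.70907267228, 'cx': 254.38906746893568, 'cy': 190.44537184377037, 'mount': array([[ 2.61925714e-04, -9.60380961e-01, -2.78690404e-01,
         7.04876437e+01],
       [ 9.99999858e-01,  1.22106430e-04,  5.19059801e-04,
        -1.57253071e-01],
       [-4.64465260e-04, -2.78690500e-01,  9.60380856e-01,
        -1.30603935e+02],
       [ 0.00000000e+00,  0.00000000e+00,  0.00000000e+00,
         1.00000000e+00]])}
```

Call:
{"api": "servo_tool", "payload": {
  "dr": [
    [0, 0, 0],
    [0, 0, 0],
    [0, 0, 0],
    [0, 0, 0],
    [0, 0, 0],
    [0, 0, 0],
    [0, 0, 0],
    [0, 0, 0],
    [0, 0, 6],
    [0, 0, 6],
    [0, 0, 5.4],
    [0, 0, 0],
    [0, 0, 0]
  ],
  "xyz": [
    [0.036, -0.0134, 0.005],
    [0.036, -0.0134, 0.005],
    [0.036, -0.0134, 0.005],
    [0.036, -0.0134, 0.005],
    [0.036, -0.0134, 0.005],
    [0.036, -0.0134, 0.005],
    [0.036, -0.0134, 0.005],
    [0.036, -0.0134, 0.005],
    [0, 0, 0],
    [0, 0, 0],
    [0, 0, 0],
    [0, 0, 0],
    [0, 0, 0]
  ],
  "fingers": [0, 0, 0, 0, 0, 0, 0, 0, 0, 0, 0, 0, 0],
  "newtons": 40
}}

```text
clock: 2.33
position: [457.5, -264.0, 202.3]
orientation: [3.13, 0.265, 0.0]
wrist_force: [-0.1, -0.6, -0.3]
opening: -0.001
```

```bash
cat >> h.py <<'E'
def wT():
    s=state();T=np.eye(4);T[:3,:3]=R.from_rotvec(s["orientation"]).as_matrix();T[:3,3]=s["position"]
    return T@camera_params("wrist")["mount"]
E
python3 - <<'E'
from h import *
T=wT();a=read_camera("wrist");cv2.imwrite("pics/d.png",a);np.save("T.npy",T)
print(state()["position"],state()["wrist_force"])
for l in("objective","lever_pad"):
  for f in(look_for,tip_of):print(l,[(round(d["score"],2),np.round(d["location"]).tolist()) for d in f(l,"wrist")])
E
```

```text
[ 457.48775012 -264.01739441  202.3204581 ] [-0.25116939  0.15642781 -0.22698466]
objective [(0.86, [562.0, -244.0, 71.0])]
objective [(0.88, [561.0, -248.0, 22.0])]
lever_pad [(0.66, [471.0, -260.0, 75.0])]
lever_pad [(0.98, [458.0, -266.0, 77.0])]
```

View pics/d.png

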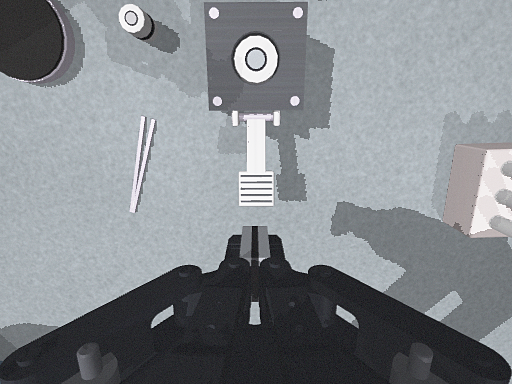

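The wrist view shows the lever lined up with the tool, with the pad at px (256,189) and the objective's ring at (256,58).

```bash
python3 - <<'E'
from h import *
T=np.load("T.npy")
p=ray("wrist",256,189,80,T);o=ray("wrist",256,58.5,74,T);print(p,o,np.linalg.norm((p-o)[:2]))
s=state();r=R.from_rotvec(s["orientation"]);print(r.inv().apply(p-s["position"]),np.round(r.as_matrix(),3))
E
```

```text
[ 456.34223134 -265.84701351   80.        ] [ 568.39223432 -246.56978937   74.        ] 113.69615005943685
[ -1.46249344   1.59139849 122.31761798] [[ 0.986  0.167  0.   ]
 [ 0.167 -0.986  0.   ]
 [ 0.    -0.    -1.   ]]
```

Call:
{"api": "servo_tool", "payload": {
  "dr": [
    [0, 0, 0],
    [0, 0, 0],
    [0, 0, 0],
    [0, 0, 0],
    [0, 0, 0],
    [0, 0, 0],
    [0, 0, 0],
    [0, 0, 0],
    [0, 0, 0],
    [0, 0, 0],
    [0, 0, 0],
    [0, 0, 0],
    [0, 0, 0]
  ],
  "xyz": [
    [-0.0015, 0.0016, 0.025],
    [0, 0, 0.025],
    [0, 0, 0.025],
    [0, 0, 0.02],
    [0, 0, 0.008],
    [0, 0, 0.004],
    [0, 0, 0.004],
    [0, 0, 0.004],
    [0, 0, 0.004],
    [0, 0, 0.004],
    [0, 0, 0.004],
    [0, 0, 0.004],
    [0, 0, 0]
  ],
  "fingers": [0, 0, 0, 0, 0, 0, 0, 0, 0, 0, 0, 0, 0]
}}

```text
clock: 4.2
position: [456.2, -266.5, 72.2]
orientation: [3.129, 0.262, 0.0]
wrist_force: [-2.0, -0.7, 2.8]
opening: 0.0
```

Call:
{"api": "servo_tool", "payload": {
  "dr": [
    [0, 0, 0],
    [0, 0, 0],
    [0, 0, 0],
    [0, 0, 0]
  ],
  "xyz": [
    [0, 0, 0.004],
    [0, 0, 0.004],
    [0, 0, 0.004],
    [0, 0, 0.001]
  ],
  "fingers": [0, 0, 0, 0]
}}

```text
clock: 4.7
position: [457.2, -266.4, 59.5]
orientation: [3.129, 0.262, 0.003]
wrist_force: [-0.3, 1.9, 8.2]
opening: 0.002
```

Call:
{"api": "servo_tool", "payload": {
  "dr": [
    [0, 0, 0],
    [0, 0, 0]
  ],
  "xyz": [
    [0, 0, 0.002],
    [0, 0, 0]
  ],
  "fingers": [0, 0]
}}

```text
clock: 4.95
position: [457.4, -266.5, 58.8]
orientation: [3.128, 0.262, 0.004]
wrist_force: [-4.2, 1.9, 17.1]
opening: -0.002
```

Call:
{"api": "servo_tool", "payload": {
  "dr": [
    [0, 0, 0],
    [0, 0, 0]
  ],
  "xyz": [
    [0, 0, 0.0015],
    [0, 0, 0]
  ],
  "fingers": [0, 0]
}}

```text
clock: 5.2
position: [457.5, -266.5, 58.4]
orientation: [3.128, 0.263, 0.005]
wrist_force: [-6.9, 4.6, 27.2]
opening: -0.0
```

The force now rises steeply while the height barely changes, so the lever is on its stop. I'll retreat and look.

Call:
{"api": "servo_tool", "payload": {
  "dr": [
    [0, 0, 0],
    [0, 0, 0],
    [0, 0, 0],
    [0, 0, 0],
    [0, 0, 0],
    [0, 0, 0],
    [0, 0, 0]
  ],
  "xyz": [
    [0, 0, -0.005],
    [0, 0, -0.03],
    [0, 0, -0.04],
    [0, 0, -0.04],
    [0, 0, -0.03],
    [0, 0, 0],
    [0, 0, 0]
  ],
  "fingers": [0, 0, 100, 100, 100, 100, 100]
}}

```text
clock: 6.08
position: [456.1, -265.5, 199.1]
orientation: [-3.13, -0.262, 0.001]
wrist_force: [0.3, -0.5, -0.1]
opening: 0.999
```

```bash
python3 - <<'E'
from h import *
T=wT();a=read_camera("wrist");cv2.imwrite("pics/e.png",a);np.save("T.npy",T)
print(state()["position"],state()["wrist_force"],state()["opening"])
for l in("objective","lever_pad"):
  for f in(look_for,tip_of):print(l,[(round(d["score"],2),np.round(d["location"]).tolist()) for d in f(l,"wrist")])
E
```

```text
[ 455.80604443 -265.25712935  198.59068904] [-0.66621685  0.13172236  0.26005913] 0.9996277180462603
objective [(0.77, [562.0, -244.0, 103.0])]
objective [(0.74, [568.0, -246.0, 56.0])]
lever_pad [(0.94, [470.0, -259.0, 49.0]), (0.5, [564.0, -244.0, 108.0])]
lever_pad [(0.87, [456.0, -267.0, 46.0])]
```

View pics/e.png

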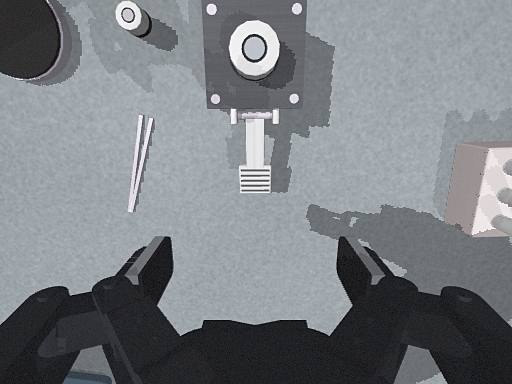

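The objective now stands proud, top at px (254,47), and the pad is at about 46 mm as it should be when fully pressed. I'll work out the shift to it.

```bash
python3 - <<'E'
from h import *
T=np.load("T.npy")
o=ray("wrist",254.2,47.5,106,T);print(o)
s=state();r=R.from_rotvec(s["orientation"]);
for q in (o,[568.4,-246.6,106]):print(r.inv().apply(np.array(q)-s["position"]))
E
```

```text
[ 568.26803075 -246.34616798  106.        ]
[1.14063358e+02 1.04031948e-02 9.25550897e+01]
[114.15126389   0.28265103  92.55451135]
```

Call:
{"api": "servo_tool", "payload": {
  "dr": [
    [0, 0, 0],
    [0, 0, 0],
    [0, 0, 0],
    [0, 0, 0],
    [0, 0, 0],
    [0, 0, 0],
    [0, 0, 0],
    [0, 0, 0],
    [0, 0, 0],
    [0, 0, 0],
    [0, 0, 0]
  ],
  "xyz": [
    [0.03, 0, 0],
    [0.03, 0, 0],
    [0.03, 0, 0],
    [0.024, 0, 0],
    [0, 0, 0],
    [0, 0, 0.025],
    [0, 0, 0.03],
    [0, 0, 0.03],
    [0, 0, 0.015],
    [0, 0, 0.0076],
    [0, 0, 0]
  ],
  "fingers": [100, 100, 100, 100, 100, 100, 100, 100, 100, 100, 100]
}}

```text
clock: 7.7
position: [568.7, -247.1, 92.4]
orientation: [3.131, 0.262, -0.0]
wrist_force: [0.1, 0.1, -0.3]
opening: 1.002
```

```bash
python3 - <<'E'
from h import *
a=read_camera("wrist");b=read_camera("top")
cv2.imwrite("pics/f.png",np.hstack([a[:,56:456],cv2.resize(b[120:250,280:410],(384,384))]))
print(state()["position"],state()["wrist_force"])
E
```

```text
[ 569.29207814 -247.26782594   93.27577259] [0.77548742 0.84138957 0.99371892]
```

View pics/f.png

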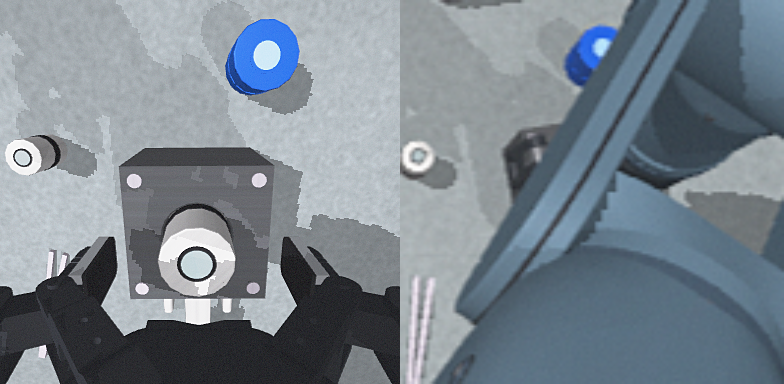

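The objective sits centred between the open fingers. Closing now.

Call:
{"api": "servo_tool", "payload": {
  "dr": [
    [0, 0, 0],
    [0, 0, 0],
    [0, 0, 0],
    [0, 0, 0],
    [0, 0, 0],
    [0, 0, 0],
    [0, 0, 0],
    [0, 0, 0]
  ],
  "xyz": [
    [0, 0, 0.002],
    [0, 0, 0],
    [0, 0, 0],
    [0, 0, 0],
    [0, 0, 0],
    [0, 0, 0],
    [0, 0, 0],
    [0, 0, 0]
  ],
  "fingers": [60, 52, 46, 30, 20, 20, 20, 20],
  "newtons": 40
}}

```text
clock: 8.8
position: [568.8, -246.8, 90.4]
orientation: [-3.131, -0.262, -0.0]
wrist_force: [-0.9, 2.4, 3.6]
opening: 0.436
```

Call:
{"api": "servo_tool", "payload": {
  "dr": [
    [0, 0, 0],
    [0, 0, 0],
    [0, 0, 0],
    [0, 0, 0],
    [0, 0, 0],
    [0, 0, 0],
    [0, 0, 0],
    [0, 0, 0],
    [0, 0, 0]
  ],
  "xyz": [
    [0, 0, -0.004],
    [0, 0, -0.006],
    [0, 0, -0.01],
    [0, 0, -0.015],
    [0, 0, -0.02],
    [0, 0, -0.02],
    [0, 0, -0.005],
    [0, 0, 0],
    [0, 0, 0]
  ],
  "fingers": [20, 20, 20, 20, 20, 20, 20, 20, 20]
}}

```text
clock: 9.93
position: [568.3, -246.5, 169.4]
orientation: [-3.13, -0.262, 0.002]
wrist_force: [-0.1, -0.3, -1.9]
opening: 0.428
```

```bash
python3 - <<'E'
from h import *
a=read_camera("wrist");b=read_camera("side");T=wT()
cv2.imwrite("pics/g.png",np.hstack([a[:,56:456],cv2.resize(b[60:260,180:380],(384,384))]))
s=state();print(s["position"],s["wrist_force"],s["opening"])
print([(round(d["score"],2),np.round(d["location"]).tolist()) for c in("wrist","side") for d in tip_of("objective",c)])
print("stand",[(c,round(d["score"],2),np.round(d["location"]).tolist()) for c in("wrist","side") for d in tip_of("stand_top",c)])
E
```

```text
[ 568.27664964 -246.57338353  169.26350486] [-0.26385877  0.07003111 -1.86314568] 0.43153348700810445
[(0.68, [564.0, -247.0, 133.0]), (0.65, [675.0, -269.0, 0.0]), (0.53, [570.0, -244.0, 130.0]), (0.51, [676.0, -270.0, -1.0])]
stand [('wrist', 0.9, [560.0, -4.0, 19.0]), ('side', 0.98, [560.0, -4.0, 20.0])]
```

View pics/g.png

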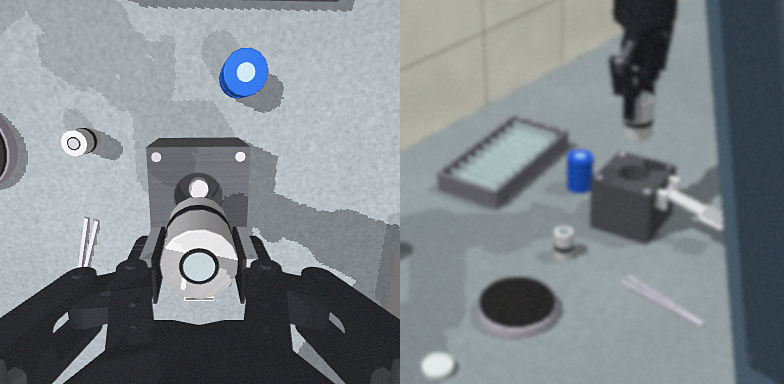

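The objective is held upright, with its weight on the wrist and its underside at about 133 mm. Moving it over the stand.

Call:
{"api": "servo_tool", "payload": {
  "dr": [
    [0, 0, 0],
    [0, 0, 0],
    [0, 0, 0],
    [0, 0, 0],
    [0, 0, 0],
    [0, 0, 0],
    [0, 0, 0],
    [0, 0, 0],
    [0, 0, 0],
    [0, 0, 0],
    [0, 0, 0],
    [0, 0, 0],
    [0, 0, 0],
    [0, 0, 0],
    [0, 0, 0],
    [0, 0, 0],
    [0, 0, 0]
  ],
  "xyz": [
    [0.002, -0.0146, 0],
    [0.004, -0.03, 0],
    [0.004, -0.03, 0],
    [0.004, -0.03, 0],
    [0.004, -0.03, 0],
    [0.004, -0.03, 0],
    [0.004, -0.03, 0],
    [0.004, -0.03, 0],
    [0.002, -0.016, 0],
    [0, 0, 0],
    [0, 0, 0.015],
    [0, 0, 0.025],
    [0, 0, 0.025],
    [0, 0, 0.02],
    [0, 0, 0.01],
    [0, 0, 0],
    [0, 0, 0]
  ],
  "fingers": [20, 20, 20, 20, 20, 20, 20, 20, 20, 20, 20, 20, 20, 20, 20, 20, 20]
}}

```text
clock: 12.35
position: [560.9, -4.7, 75.8]
orientation: [3.13, 0.262, 0.002]
wrist_force: [0.1, -0.3, -0.7]
opening: 0.43
```

```bash
python3 - <<'E'
from h import *
a=read_camera("wrist");b=read_camera("side")
cv2.imwrite("pics/i.png",np.hstack([a[:,56:456],cv2.resize(b[130:260,180:310],(384,384))]))
s=state();print(s["position"],s["wrist_force"],s["opening"])
print([(round(d["score"],2),np.round(d["location"]).tolist()) for c in("wrist","side") for d in tip_of("objective",c)])
E
```

```text
[560.95676483  -4.52406474  76.09971461] [ 0.77248738 -0.26276549 -2.08876129] 0.4336851074468812
[(0.69, [562.0, -5.0, 37.0]), (0.61, [672.0, -272.0, 3.0])]
```

View pics/i.png

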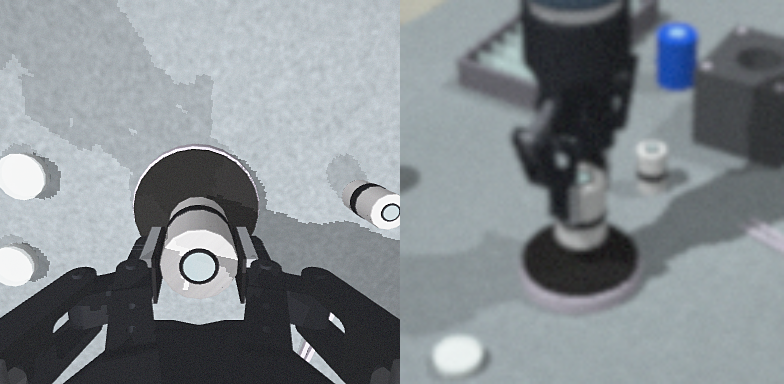

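It is centred over the stand with the underside about 19 mm above it. Lowering slowly.

Call:
{"api": "servo_tool", "payload": {
  "dr": [
    [0, 0, 0],
    [0, 0, 0],
    [0, 0, 0],
    [0, 0, 0],
    [0, 0, 0],
    [0, 0, 0],
    [0, 0, 0],
    [0, 0, 0]
  ],
  "xyz": [
    [0, 0, 0.006],
    [0, 0, 0.005],
    [0, 0, 0.003],
    [0, 0, 0.002],
    [0, 0, 0.001],
    [0, 0, 0.001],
    [0, 0, 0],
    [0, 0, 0]
  ],
  "fingers": [20, 20, 20, 20, 20, 20, 20, 20]
}}

```text
clock: 13.55
position: [560.3, -4.3, 57.3]
orientation: [3.131, 0.262, 0.0]
wrist_force: [0.4, 0.7, -1.6]
opening: 0.429
```

Call:
{"api": "servo_tool", "payload": {
  "dr": [
    [0, 0, 0],
    [0, 0, 0],
    [0, 0, 0]
  ],
  "xyz": [
    [0, 0, 0.001],
    [0, 0, 0],
    [0, 0, 0]
  ],
  "fingers": [20, 20, 20]
}}

```text
clock: 13.92
position: [560.6, -4.3, 56.8]
orientation: [3.13, 0.262, 0.001]
wrist_force: [-1.6, 0.2, 5.7]
opening: 0.431
```

Contact: the vertical force went from −1.6 to +5.7 N. Releasing and retreating.

Call:
{"api": "servo_tool", "payload": {
  "dr": [
    [0, 0, 0],
    [0, 0, 0],
    [0, 0, 0],
    [0, 0, 0],
    [0, 0, 0],
    [0, 0, 0],
    [0, 0, 0],
    [0, 0, 0],
    [0, 0, 0],
    [0, 0, 0],
    [0, 0, 0],
    [0, 0, 0],
    [0, 0, 0]
  ],
  "xyz": [
    [0, 0, 0],
    [0, 0, 0],
    [0, 0, 0],
    [0, 0, 0],
    [0, 0, 0],
    [0, 0, 0],
    [0, 0, -0.01],
    [0, 0, -0.02],
    [0, 0, -0.03],
    [0, 0, -0.03],
    [0, 0, -0.03],
    [0, 0, 0],
    [0, 0, 0]
  ],
  "fingers": [46, 50, 60, 80, 100, 100, 100, 100, 100, 100, 100, 100, 100]
}}

```text
clock: 15.55
position: [559.8, -4.2, 175.9]
orientation: [-3.13, -0.262, 0.001]
wrist_force: [0.1, -0.2, 0.5]
opening: 1.001
```

```bash
python3 - <<'E'
from h import *
a=read_camera("wrist");b=read_camera("side")
cv2.imwrite("pics/j.png",np.hstack([a[:,56:456],cv2.resize(b[130:260,180:310],(384,384))]))
s=state();print(s["clock"],s["position"],s["wrist_force"],s["opening"])
print([(round(d["score"],2),np.round(d["location"]).tolist()) for c in("wrist","side") for d in tip_of("objective",c)])
print([(round(d["score"],2),np.round(d["location"]).tolist()) for d in tip_of("lever_pad","side")])
E
```

```text
15.65 [559.42925676  -4.13075549 175.02715774] [-0.25990814 -0.43037177 -0.36044316] 0.9992076867035915
[(0.61, [556.0, -4.0, 20.0]), (0.61, [560.0, -3.0, 15.0])]
[(0.76, [451.0, -262.0, 49.0])]
```

View pics/j.png

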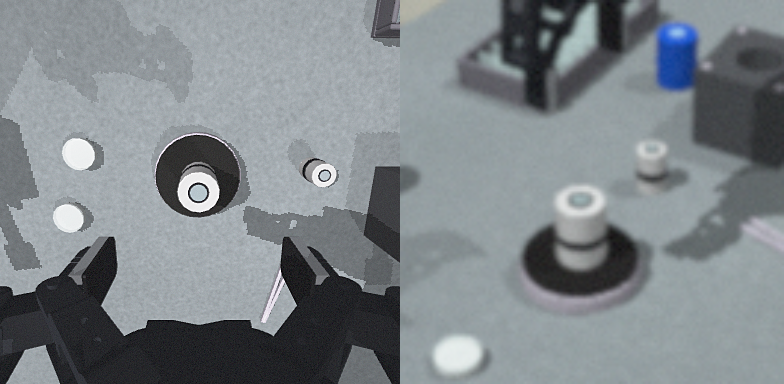

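The objective stands upright in the middle of the stand and the gripper is clear of it.

```bash
python3 -c "
from station import *
print(finish_job())"
```

```text
the job is handed in; nothing more can be done
None
```

The wider objective is now standing upright on the round stand, released, and the job is handed in at about 15.7 s on the robot's clock.

- **Choosing the block:** the right-hand block's objective was clearly the wider one in the top view.
- **Lever:** I pressed its pad down until the force climbed to 27 N with almost no further travel, which means it was on its stop. Afterwards the pad showed at about 46 mm, the fully pressed height.
- **Grasp and lift:** the gripper closed on it at about 37 mm, against the stated 38 mm. After lifting, the wrist carried about 1.9 N, which fits 0.2 kg.
- **Placing:** I lowered it until the vertical force went from −1.6 to +5.7 N, then let go and moved up.

**Last checks:** the pictures show it upright and wholly on the rubber, with the gripper clear. The cameras put the centre of its underside at (556 to 560, −4), within about 4 mm of the stand's centre. The wrist force was about zero. Height estimates of its underside were 15 mm and 20 mm against the true 20 mm; the 15 mm is about the networks' stated 4 mm error. No check failed.

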